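# Load the coffee machine and set its cup dial

### The job

Get the coffee machine ready: pick the one tall capsule out of the wooden tray and stand it upright, foot down, in the round loading well on top of the machine, all the way to the well's floor. Also turn the cup-size dial so that its arrow points right at the steel marker tab beside it. Leave the two short capsules in the tray, and do not shift or knock over the mug or the brown jar.

Things in the scene. Friction and masses are not known exactly. Their poses are not given: they have to be found in the camera images.
- machine: white low coffee machine, fixed; main block 140 mm (x) by 220 mm (y), grey top deck 70 mm above the worktop, with the well in its left (+y) half and the dial in its right half; a clear water tank 45 mm deep at the far side, at the left a column with a spout arm (126 mm high) over a low drip tray. Origin: centre of the main block's underside; x away from the robot, z up.
- well (a point): centre of the flat floor of the round loading well in the machine's deck: well 36 mm in diameter, 20 mm deep, open at the top; frame as the machine's. A tall capsule standing in it projects 24 mm above the deck.
- dial_grip (a point): on the dial's vertical axis, in its bar grip, 97 mm above the worktop. The black dial: a skirt 52 mm in diameter, its top 13 mm above the deck; on it an upright bar grip 14 mm wide, 42 mm long and 26 mm high, its top 109 mm above the worktop. The frame turns with the dial: x runs along the bar towards the arrow (the end with the white line), z up.
- pointer_tip (a point): tip of the dial's arrow, 32 mm from the dial's axis, at the skirt's edge in line with the white line; turns with the dial.
- marker_point (a point): where the arrow tip must stand: 32 mm from the dial's axis, on the radius through the steel marker tab (an upright block 6 mm wide, reaching from 36 to 51 mm from the axis, 9 mm high above the deck, on a thin steel ring round the dial). Fixed in a run; x of its frame points from the axis to the tab.
- dial (a joint): the dial's angle in rad, 0 to 2.7; grows as it is turned clockwise seen from above; it stays where it is left. The marker is 0.5 to 1.5 rad clockwise of the start.
- tray: wooden tray, fixed, 70 mm (x) by 185 mm (y), 18 mm high, with a row of three pockets along its y at -60, 0 and +60 mm, each 31 mm in diameter and 14 mm deep. Origin: centre of the underside. (Wall cabinets overhang the back of the worktop, 0.48 m up: keep the wrist well forward of them when swinging across.)
- tall_capsule: plain aluminium coffee capsule: a cylinder 28 mm in diameter with a flat foot, and on top a rim 35 mm in diameter and 3 mm thick. This one is 44 mm high and stands 30 mm out of its tray pocket. Origin: centre of the foot; z up towards the rim.
- short_capsule_a: plain aluminium coffee capsule: a cylinder 28 mm in diameter with a flat foot, and on top a rim 35 mm in diameter and 3 mm thick. A short one, 30 mm high, 16 mm out of its pocket. Origin: centre of the foot.
- short_capsule_b: plain aluminium coffee capsule: a cylinder 28 mm in diameter with a flat foot, and on top a rim 35 mm in diameter and 3 mm thick. A short one, 30 mm high, 16 mm out of its pocket. Origin: centre of the foot.
- mug: blue and white mug, 92 mm high, 78 mm across, handle about towards the robot, on the drip tray under the spout at the machine's left. Origin: near the centre of its underside.
- brown_jar: dark brown jar with a black lid, 72 mm wide, 87 mm high, on the worktop behind the tray. Origin: centre of its underside.
Things that resemble listed ones, but are neither listed nor needed, are in the scene too. What is shaped like the tall_capsule but blue or turquoise is not meant.

How it is judged:
By the outcome, as a careful person would: the job done as asked, in the order asked, and still so for the second after the job is handed in, with the robot touching nothing.
It also fails if it takes over 48 s, if anything falls off the work surface, if the arm or the gripper's body presses on something with over 40 N, if the wrist force passes 120 N, or if a joint passes its speed limit or range.

### The arm

A 7-joint arm with a two-finger parallel gripper is mounted at the origin on a cart in front of the work surface, level with it; the furniture and walls round the work are solid. World frame = base frame: x ahead of the robot, y to its left, z up, the work surface at z = 0. Lengths are in mm, angles in rad, forces in N, time in s.
With the tool pointing down it reaches from about 400 to 875 mm from the base axis. Payload 4.4 kg.
Tool frame: the origin (TCP) lies at the very end of the fingers, on their centre line; the grasp point (between the pads) lies 19 mm behind it; y points along the fingers, z is the direction in which the jaws open and shut, and the axes are right-handed (so a half turn about y gives the same grasp; the last joint's range is limited). The gripper opens to 85 mm and grips with 20 to 120 N. Pads are 22 mm wide; open, the fingers measure 114 mm over their backs; the gripper's body (76 mm by 85 mm) begins 54 mm behind the grasp point. The pads swing forward as they close: fully open they stand 13 mm farther back than shut.
Start: joints at [1.066, 0.628, 0.038, 1.517, -0.027, 0.996, -0.02], TCP at [276.183, -588.422, 231.313] pointing down, gripper open.
Joint ranges: [-3.06, 3.06], [-0.37, 2.12], [-1.25, 1.32], [0.18, 2.47], [-1.1, 4.24], [0.23, 1.98], [-2.94, 2.94]. Speed limits (rad/s): [2.57, 2.57, 3.14, 3.14, 3.14, 3.14, 3.14].

### API

Orientations are given as [roll, pitch, yaw] about the fixed x, y, z axes, in that order (R = Rz(yaw) Ry(pitch) Rx(roll)).
In Python, from cell import * gives the robot as it stands.
- The arm moves only by the tool apply_moves, never from a script. Its argument "targets" is a list of rows, each a list of 6 numbers: the shift along the tool's x, y, z in units of 40 mm (1.0 is 40 mm), then the turn, a rotation vector about the tool's x, y, z in units of 8 degrees (1.0 is 8 degrees). A call has 1 to 12 rows; each row shifts and turns the commanded pose from where the row before left it, along the tool's axes as they then stand; what a row does not reach is not made up. A row lasts 1/8 s, in which the tool goes at most 62.5 mm and 10.7 degrees, less where a joint would pass 70% of its speed; a pose out of reach is approached as far as the arm can. A call is refused whole if a number of a shift passes 1 or a number of a turn 1, either way. A call with a gripper value outside its range is refused whole. "jaw" is the gripper command: -1 is shut, 1 is fully open, values between are in proportion, set as the call begins (left out, the last holds). The fingers move at their own pace and stop on an object; the grip force is fixed at half the most. Time passes only in rows, so rows that do not move let the fingers close. It gives the time, the measured TCP pose, the force and the opening at its end, in the units of the state.
- read_state(): the state, without advancing time (a new reading comes with each control period).
- get_image(name): name is "side" or "top"; returns the picture (400x640x3 uint8, red, green, blue); there is no depth.
- calibration(name): a dict with "fx", "fy", "cx", "cy" (pixels), "world_from_camera" (4x4, takes a point from camera to world coordinates). Camera axes: x right, y down, z forward; pixel columns grow to the right and rows downward; lengths in mm; the calibration is good to about 2 mm. A picture is of the moment at which its call begins. calibration takes no time and is no camera call.
- finish_job(): hands the job in, once; it reports no verdict.
The state is a dict: "clock": time; "qpos": joint angles; "qd": joint speeds; "tau": joint torques, N m; "eef_pos": TCP position; "tool_rot": TCP orientation; "force": force on the tool from outside, world axes, zero at the start; "torque": the same for the moment, N m; "width": finger opening in mm.
Only numpy, scipy, OpenCV 4.12 (cv2) and the standard library are available. Lean on these libraries where they do the work, as an engineer would, in place of code of your own. Each camera call takes 0.05 s, during which the arm holds its last target. There are 200 camera calls.

## Working session

There is one attempt and no reset: what is moved stays moved. The work goes in short steps, Python scripts to look and compute and a tool call to move; the robot and the scene stay as the last step left them, time stands still between calls to the robot, and variables do not carry over. Pictures are saved under pics/ and viewed, about 8 in all and at most 12, crops included, and the job is handed in when it is done.

Besides the shell and the picture viewer there is one more tool, called after "Call:" by a JSON object that holds its "name" and its "arguments". apply_moves: Moves the arm, as the interface text tells. Its arguments: {"type":"object","properties":{"targets":{"type":"array"},"jaw":{"type":"number"}},"required":["targets"]}

```bash
mkdir -p pics; python3 - <<'E'
from cell import *
import cv2, numpy as np
for n in("top","side"):
    im=get_image(n); cv2.imwrite(f"pics/{n}0.png",im[:,:,::-1]); c=calibration(n); print(n,c["fx"],c["fy"],c["cx"],c["cy"]); print(np.round(c["world_from_camera"],3))
s=read_state(); print(s)
E
```

```text
top 456.1900932523016 456.1900932523016 323.15019337389987 199.22425945218083
[[ 2.400000e-02 -9.810000e-01  1.930000e-01  2.769900e+02]
 [-1.000000e+00 -2.100000e-02  1.600000e-02  2.030000e-01]
 [-1.200000e-02 -1.930000e-01 -9.810000e-01  1.159687e+03]
 [ 0.000000e+00  0.000000e+00  0.000000e+00  1.000000e+00]]
side 471.13530130158034 471.13530130158034 319.3839456894169 199.8784384466381
[[ 8.850000e-01 -1.680000e-01  4.340000e-01 -9.569900e+01]
 [-4.650000e-01 -3.590000e-01  8.090000e-01 -1.053818e+03]
 [ 2.000000e-02 -9.180000e-01 -3.960000e-01  6.147430e+02]
 [ 0.000000e+00  0.000000e+00  0.000000e+00  1.000000e+00]]
{'clock': 0.1, 'qpos': array([ 1.06617717,  0.62927413,  0.03843535,  1.51829041, -0.02697244,
        0.99629594, -0.01999906]), 'qd': array([ 6.81267949e-05, -1.59583135e-03,  1.65515309e-03, -2.82634496e-03,
       -9.79337485e-04,  1.57425348e-03,  4.53805648e-04]), 'tau': array([ 3.53224052e-03, -5.64540625e+01,  1.23120904e+00, -1.93975925e+01,
        1.14912365e-02,  5.44218507e-03, -3.49596235e-05]), 'eef_pos': array([ 275.94700196, -587.88425291,  230.46043204]), 'tool_rot': array([-1.57254600e+00, -3.68992263e-05, -2.70275043e+00]), 'force': array([-0.2936376 , -0.15820519,  0.3096886 ]), 'torque': array([-0.00350679,  0.01031592,  0.01957488]), 'width': 85.60455900649883}
```

View pics/top0.png

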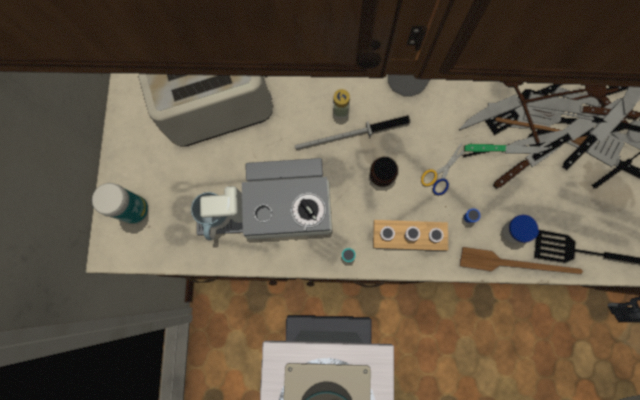

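View pics/side0.png

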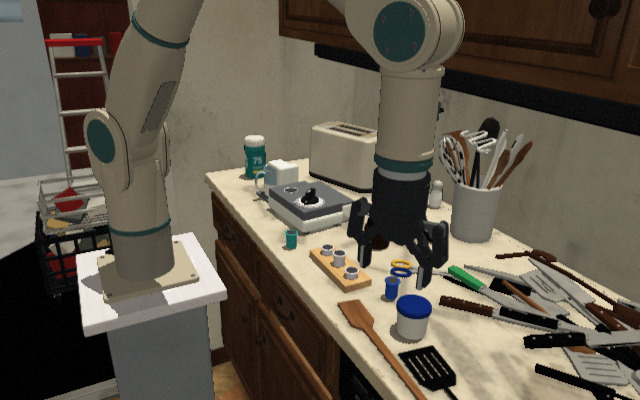

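```bash
python3 - <<'E'
import cv2, numpy as np
t=cv2.imread("pics/top0.png"); s=cv2.imread("pics/side0.png")
a=cv2.resize(t[150:260,185:345],None,fx=5,fy=5,interpolation=cv2.INTER_CUBIC)
cv2.imwrite("pics/c1.png",a)
b=cv2.resize(t[212:257,368:453],None,fx=7,fy=7,interpolation=cv2.INTER_CUBIC)
d=cv2.resize(s[235:295,300:385],None,fx=7,fy=7,interpolation=cv2.INTER_CUBIC)[:, :595]
e=np.vstack([b,d]); print(e.shape)
cv2.imwrite("pics/c2.png",cv2.resize(e,None,fx=.8,fy=.8))
E
```

```text
(735, 595, 3)
```

View pics/c1.png

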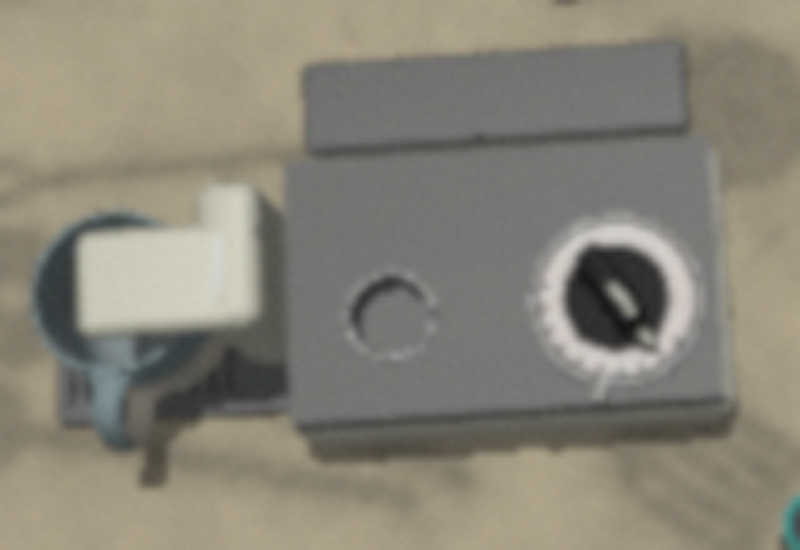

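View pics/c2.png

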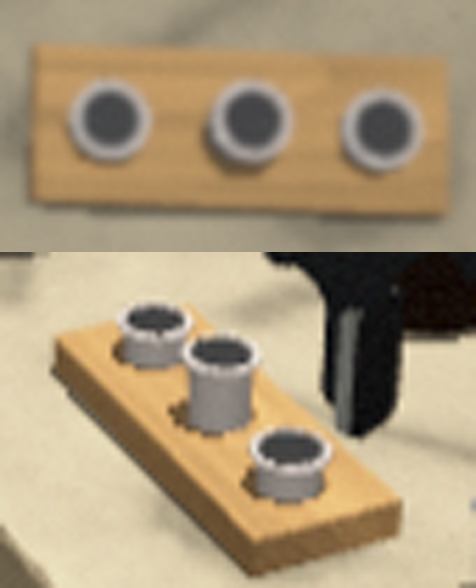

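```bash
cat > h.py <<'E'
import cv2, numpy as np
from cell import *
def ray(n,u,v):
    c=calibration(n); T=np.array(c["world_from_camera"]); d=T[:3,:3]@[(u-c["cx"])/c["fx"],(v-c["cy"])/c["fy"],1]; return T[:3,3],d
def onz(n,u,v,z):
    o,d=ray(n,u,v); return o+d*(z-o[2])/d[2]
def proj(n,p):
    c=calibration(n); T=np.array(c["world_from_camera"]); q=T[:3,:3].T@(np.array(p)-T[:3,3]); return c["fx"]*q[0]/q[2]+c["cx"],c["fy"]*q[1]/q[2]+c["cy"]
E
python3 - <<'E'
from h import *
np.set_printoptions(precision=1,suppress=True)
im=cv2.imread("pics/top0.png")
f=lambda x,y:((x+.5)/5-.5+185,(y+.5)/5-.5+150)
for p in [(288,163),(715,140),(730,403),(297,425)]: print("deck",onz("top",*f(*p),70))
print("well circle",onz("top",*f(392,317),70), onz("top",*f(346,317),70),onz("top",*f(438,317),70))
hsv=cv2.cvtColor(im,cv2.COLOR_BGR2HSV)
# capsule rims: low saturation in wood
m=((hsv[...,1]<70)).astype(np.uint8); m[:222]=0;m[247:]=0;m[:,:376]=0;m[:,446:]=0
cs,_=cv2.findContours(m,cv2.RETR_EXTERNAL,cv2.CHAIN_APPROX_NONE)
for c in cs:
    if cv2.contourArea(c)>60:
        (x,y),r=cv2.minEnclosingCircle(c); M=cv2.moments(c); print("rim",x,y,r,cv2.contourArea(c),M["m10"]/M["m00"],M["m01"]/M["m00"],[onz("top",x,y,z) for z in(34,48)])
# dial: dark skirt & white
roi=np.zeros(im.shape[:2],np.uint8); roi[185:235,288:328]=1
w=((hsv[...,2]>150)&(roi>0)).astype(np.uint8); d=((hsv[...,2]<75)&(roi>0)).astype(np.uint8)
for nm,mm,z in(("white",w,70),("dark",d,83)):
    cs,_=cv2.findContours(mm,cv2.RETR_EXTERNAL,cv2.CHAIN_APPROX_NONE); c=max(cs,key=cv2.contourArea)
    e=cv2.fitEllipse(c); print(nm,e,onz("top",*e[0],z))
print("tip",onz("top",*f(657,352),83),"line inner",onz("top",*f(606,282),109),"line end",onz("top",*f(634,318),109)); print("tab",onz("top",*f(603,383),79),onz("top",*f(607,370),79))
E
```

```text
deck [529.6 218.   70. ]
deck [545.6   8.4  70. ]
deck [415.8  -1.6  70. ]
deck [400.6 206.2  70. ]
well circle [454.1 163.   70. ] [453.6 185.4  70. ] [454.6 140.7  70. ]
rim 435.6944580078125 234.86111450195312 7.393886089324951 151.5 435.6677667766776 234.7997799779978 [array([ 414.5, -261.4,   34. ]), array([ 412.8, -258.1,   48. ])]
rim 412.0 233.5 7.826338291168213 160.5 412.067497403946 233.3582554517134 [array([ 416.6, -203.1,   34. ]), array([ 414.9, -200.5,   48. ])]
rim 387.0 233.0 7.280210018157959 152.5 387.1202185792349 233.09071038251363 [array([ 416.5, -141.4,   34. ]), array([ 414.7, -139.6,   48. ])]
white ((307.7963562011719, 209.07583618164062), (30.779356002807617, 31.700336456298828), 6.001935005187988) [466.1  54.7  70. ]
dark ((307.552490234375, 208.7589874267578), (18.00262451171875, 18.57549476623535), 162.8422393798828) [464.6  54.7  83. ]
tip [437.8  33.7  83. ] line inner [466.5  57.7 109. ] line end [449.7  44.  109. ]
tab [422.9  59.2  79. ] [429.2  57.5  79. ]
```

```bash
python3 - <<'E'
import cv2,numpy as np
s=cv2.imread("pics/side0.png"); t=cv2.imread("pics/top0.png")
a=cv2.resize(s[178:238,262:352],None,fx=8,fy=8,interpolation=cv2.INTER_CUBIC)
cv2.imwrite("pics/c3.png",a)
b=cv2.resize(t[185:235,285:331],None,fx=12,fy=12,interpolation=cv2.INTER_CUBIC)
cv2.imwrite("pics/c4.png",b)
E
```

```text
(no output)
```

View pics/c3.png

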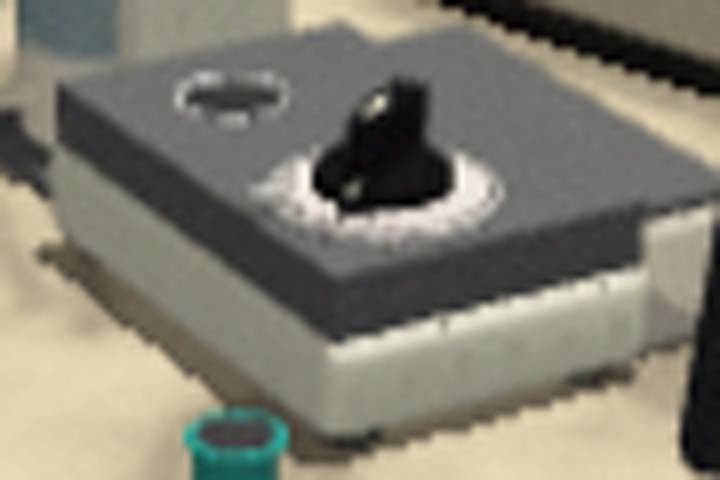

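View pics/c4.png

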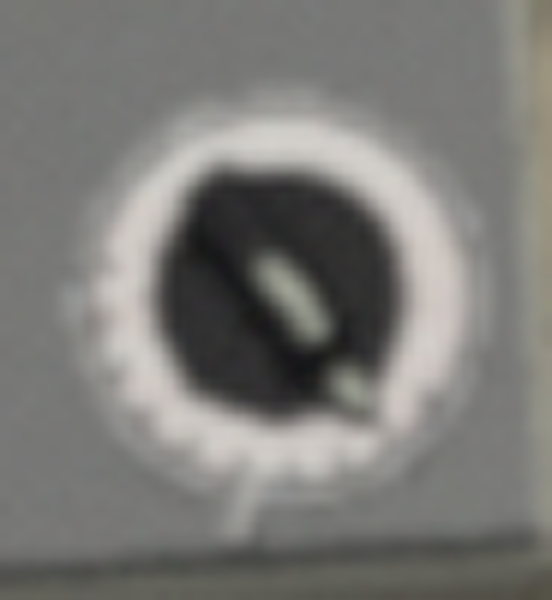

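c1 to c4 show that the middle capsule is the tall one (top view, px 412,233). The well is at px (263,213) and the dial axis at about (308,209). The arrow points down-right and the tab is straight below it. First I turn the jaw axis to x, then go above the tray.

Call:
{"name": "apply_moves", "arguments": {"targets": [[0, 0, 0, 0, -1, 0], [0, 0, 0, 0, -1, 0], [0, 0, 0, 0, -1, 0], [0, 0, 0, 0, -1, 0], [0, 0, 0, 0, -1, 0], [0, 0, 0, 0, -1, 0], [0, 0, 0, 0, -1, 0], [0, 0, 0, 0, -1, 0], [0, 0, 0, 0, -0.11, 0]], "jaw": 0.5}}

```text
clock: 1.23
eef_pos: [275.9, -588.2, 230.8]
tool_rot: [-1.571, 0.001, -1.571]
force: [0.1, 0.2, -0.7]
width: 64.0
```

Call:
{"name": "apply_moves", "arguments": {"targets": [[-0.97, 0.3, 0.35, 0, 0, 0], [-0.97, 0.3, 0.35, 0, 0, 0], [-0.97, 0.3, 0.35, 0, 0, 0], [-0.97, 0.3, 0.35, 0, 0, 0], [-0.97, 0.3, 0.35, 0, 0, 0], [-0.97, 0.3, 0.35, 0, 0, 0], [-0.97, 0.3, 0.35, 0, 0, 0], [-0.97, 0.3, 0.35, 0, 0, 0], [-0.97, 0.3, 0.35, 0, 0, 0], [-0.97, 0.3, 0.35, 0, 0, 0], [0, 0, 0, 0, 0, 0], [0, 0, 0, 0, 0, 0]]}}

```text
clock: 2.72
eef_pos: [416.0, -200.9, 111.4]
tool_rot: [-1.571, -0.001, -1.572]
force: [-0.2, 0.2, -0.3]
width: 63.9
```

```bash
python3 - <<'E'
from h import *
np.set_printoptions(precision=2,suppress=True)
s=read_state(); print(s["clock"],s["eef_pos"],s["tool_rot"],s["qpos"],s["width"])
# two-view check of well mouth, tall rim, using old pictures
def tri(a,b):
    (o1,d1),(o2,d2)=ray("top",*a),ray("side",*b); t=np.linalg.lstsq(np.c_[d1,-d2],o2-o1,rcond=None)[0]; p,q=o1+d1*t[0],o2+d2*t[1]; return (p+q)/2,np.linalg.norm(p-q)
f=lambda x,y:((x+.5)/5-.5+185,(y+.5)/5-.5+150)
g=lambda x,y:((x+.5)/8-.5+262,(y+.5)/8-.5+178)
print("well",tri(f(392,317),g(233,97)), onz("side",*g(233,97),70))
print("rim side",onz("side",300+222/5.6,235+(352-252)/5.6,48), tri((412,233.5),(300+222/5.6-.4,235+100/5.6-.4)))
E
```

```text
2.725 [ 415.98 -200.92  111.37] [-1.57 -0.   -1.57] [ 0.52  0.57 -0.18  2.14  0.23  0.45  0.15] 63.8556712949098
well (array([454.92, 162.16,  72.61]), np.float64(2.680602684182287)) [458.94 167.78  70.  ]
rim side [ 420.07 -201.54   48.  ] (array([ 416.64, -201.25,   49.39]), np.float64(4.26453670305604))
```

Call:
{"name": "apply_moves", "arguments": {"targets": [[0, 0.8, 0, 0, 0, 0], [0, 0.8, 0, 0, 0, 0], [0, 0.4, 0, 0, 0, 0], [0, 0.1, 0, 0, 0, 0], [0, 0, 0, 0, 0, 0]]}}

```text
clock: 3.35
eef_pos: [416.0, -201.4, 27.6]
tool_rot: [-1.57, -0.001, -1.572]
force: [-0.4, 0.5, 0.1]
width: 64.3
```

Call:
{"name": "apply_moves", "arguments": {"targets": [[0, 0, 0, 0, 0, 0], [0, 0, 0, 0, 0, 0], [0, 0, 0, 0, 0, 0], [0, 0, 0, 0, 0, 0], [0, 0, 0, 0, 0, 0], [0, 0, 0, 0, 0, 0], [0, 0, 0, 0, 0, 0], [0, 0, 0, 0, 0, 0]], "jaw": -1}}

```text
clock: 4.35
eef_pos: [416.5, -200.7, 28.3]
tool_rot: [-1.569, -0.001, -1.571]
force: [-0.8, -0.1, 7.3]
width: 31.0
```

Call:
{"name": "apply_moves", "arguments": {"targets": [[0, -0.3, 0, 0, 0, 0], [0, -0.7, 0, 0, 0, 0], [0, -1, 0, 0, 0, 0], [0, -1, 0, 0, 0, 0], [0, -0.5, 0, 0, 0, 0], [0, 0, 0, 0, 0, 0], [0, 0, 0, 0, 0, 0]]}}

```text
clock: 5.22
eef_pos: [415.5, -200.3, 167.1]
tool_rot: [-1.572, 0.0, -1.571]
force: [-0.0, -1.2, -0.8]
width: 31.4
```

```bash
python3 - <<'E'
from h import *
s=read_state(); print(s["clock"],s["eef_pos"],s["tool_rot"],s["width"],s["force"])
im=get_image("side")[:,:,::-1]; cv2.imwrite("pics/side1.png",im)
u,v=map(int,proj("side",[416,-201,120])); print(u,v)
cv2.imwrite("pics/c5.png",cv2.resize(im[v-50:v+80,u-70:u+70],None,fx=4.5,fy=4.5,interpolation=cv2.INTER_CUBIC))
E
```

```text
5.225 [ 415.46181657 -200.25146882  167.05501085] [-1.57150996e+00  1.55375605e-04 -1.57053630e+00] 31.37315312718545 [-0.02596646 -1.17978038 -0.76275409]
339 226
```

View pics/c5.png

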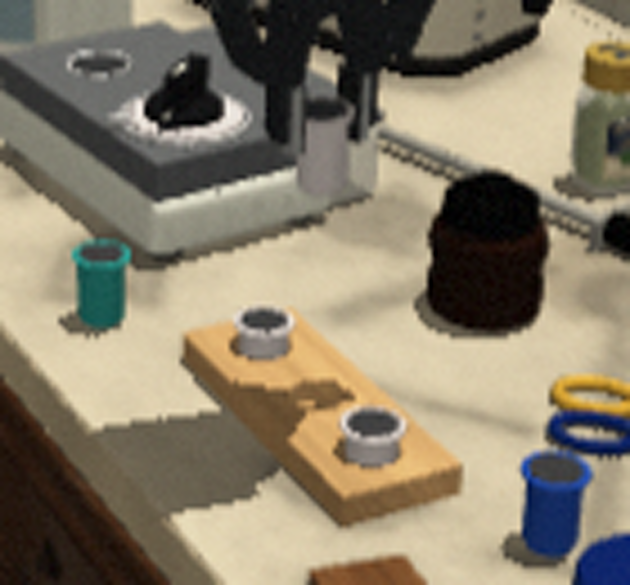

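```bash
python3 - <<'E'
from h import *
g=lambda p:[round((p[0]-269)*4.5),round((p[1]-176)*4.5)]
b=np.array([415.5,-200.5,0]); c=np.array(calibration("side")["world_from_camera"])[:3,3]-b; h=c.copy();h[2]=0;h/=np.linalg.norm(h)
for z in(139,144,149): print(z,"foot",g(proj("side",b+[0,0,z])),"foot front edge",g(proj("side",b+14*h+[0,0,z])),"rim top",g(proj("side",b+[0,0,z+44])),"rim front",g(proj("side",b+17.5*h+[0,0,z+44])))
print(h)
E
```

```text
139 foot [316, 194] foot front edge [315, 206] rim top [319, 116] rim front [318, 130]
144 foot [316, 185] foot front edge [316, 197] rim top [319, 107] rim front [319, 121]
149 foot [316, 176] foot front edge [316, 188] rim top [320, 98] rim front [319, 112]
[-0.51391035 -0.85784389  0.        ]
```

Call:
{"name": "apply_moves", "arguments": {"targets": [[-0.5, 0, 0.1, 0, 0, 0], [-1, 0, 0.1, 0, 0, 0], [-1, 0, 0.1, 0, 0, 0], [-1, 0, 0.1, 0, 0, 0], [-1, 0, 0.1, 0, 0, 0], [-1, 0, 0.1, 0, 0, 0], [-1, 0, 0.1, 0, 0, 0], [-1, 0, 0.1, 0, 0, 0], [-1, 0, 0.1, 0, 0, 0], [-0.58, 0, 0.08, 0, 0, 0], [0, 0.5, 0, 0, 0, 0], [0, 0, 0, 0, 0, 0]]}}

```text
clock: 6.78
eef_pos: [453.3, 162.4, 145.4]
tool_rot: [-1.576, -0.002, -1.569]
force: [0.6, -0.3, -0.1]
width: 31.1
```

Call:
{"name": "apply_moves", "arguments": {"targets": [[0, 0.5, 0, 0, 0, 0], [0, 0.25, 0, 0, 0, 0], [0, 0, 0, 0, 0, 0], [0, 0, 0, 0, 0, 0]]}}

```text
clock: 7.28
eef_pos: [455.4, 162.8, 117.7]
tool_rot: [-1.57, 0.0, -1.571]
force: [-0.5, -0.1, -0.7]
width: 30.8
```

```bash
python3 - <<'E'
from h import *
s=read_state(); print(s["clock"],s["eef_pos"],s["tool_rot"],s["width"],s["force"])
im=get_image("side")[:,:,::-1]; im2=get_image("top")[:,:,::-1]
a=cv2.resize(im[160:230,255:335],None,fx=5,fy=5,interpolation=cv2.INTER_CUBIC)
b=cv2.resize(im2[180:250,235:315],None,fx=5,fy=5,interpolation=cv2.INTER_CUBIC)
cv2.imwrite("pics/c6.png",np.hstack([a,b]))
E
```

```text
7.275 [455.40665551 162.81917879 117.74434243] [-1.57023550e+00  1.78173467e-04 -1.57069131e+00] 30.819783765481112 [-0.54224287 -0.08037219 -0.74841874]
```

View pics/c6.png

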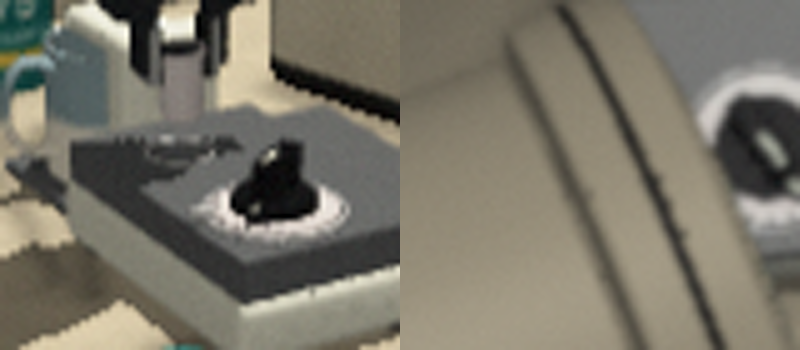

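Call:
{"name": "apply_moves", "arguments": {"targets": [[0, 0.4, 0, 0, 0, 0], [0, 0.2, 0, 0, 0, 0], [0, 0.1, 0, 0, 0, 0], [0, 0, 0, 0, 0, 0]]}}

```text
clock: 7.88
eef_pos: [455.1, 162.9, 89.3]
tool_rot: [-1.571, -0.0, -1.57]
force: [0.4, 0.2, 0.3]
width: 31.0
```

Foot is about 4 mm below the deck with no force, so it has entered the well. I keep lowering.

Call:
{"name": "apply_moves", "arguments": {"targets": [[0, 0.15, 0, 0, 0, 0], [0, 0.1, 0, 0, 0, 0], [0, 0.07, 0, 0, 0, 0], [0, 0, 0, 0, 0, 0]]}}

```text
clock: 8.38
eef_pos: [455.0, 162.8, 76.3]
tool_rot: [-1.571, -0.0, -1.57]
force: [-0.3, 0.5, -0.9]
width: 31.3
```

Call:
{"name": "apply_moves", "arguments": {"targets": [[0, 0.04, 0, 0, 0, 0], [0, 0.02, 0, 0, 0, 0], [0, 0, 0, 0, 0, 0]]}}

```text
clock: 8.75
eef_pos: [455.2, 163.0, 74.4]
tool_rot: [-1.57, 0.0, -1.57]
force: [-1.1, -0.4, 4.6]
width: 31.4
```

Call:
{"name": "apply_moves", "arguments": {"targets": [[0, 0, 0, 0, 0, 0], [0, 0, 0, 0, 0, 0], [0, 0, 0, 0, 0, 0], [0, 0, 0, 0, 0, 0], [0, 0, 0, 0, 0, 0]], "jaw": 0.4}}

```text
clock: 9.38
eef_pos: [455.1, 162.8, 74.1]
tool_rot: [-1.571, 0.0, -1.57]
force: [0.0, -0.2, -0.4]
width: 59.5
```

Call:
{"name": "apply_moves", "arguments": {"targets": [[0, -0.5, 0, 0, 0, 0], [0, -1, 0, 0, 0, 0], [0, -0.5, 0, 0, 0, 0], [1, 0, 0, 0, 0.6, 0], [1, 0, 0, 0, 0.6, 0], [0, 0, 0, 0, 0, 0]]}}

```text
clock: 10.12
eef_pos: [451.1, 79.5, 154.1]
tool_rot: [-1.572, -0.002, -1.744]
force: [0.5, 1.1, -0.6]
width: 59.9
```

```bash
python3 - <<'E'
from h import *
s=read_state(); print(s["clock"],s["eef_pos"],s["tool_rot"],s["width"],s["force"])
im=get_image("side")[:,:,::-1]
cv2.imwrite("pics/c7.png",cv2.resize(im[165:240,255:345],None,fx=7,fy=7,interpolation=cv2.INTER_CUBIC))
E
```

```text
10.125 [451.14858902  79.46183093 154.07451989] [-1.57151308 -0.00239193 -1.74378341] 59.91366615242939 [ 0.48320165  1.05014607 -0.55013288]
```

View pics/c7.png

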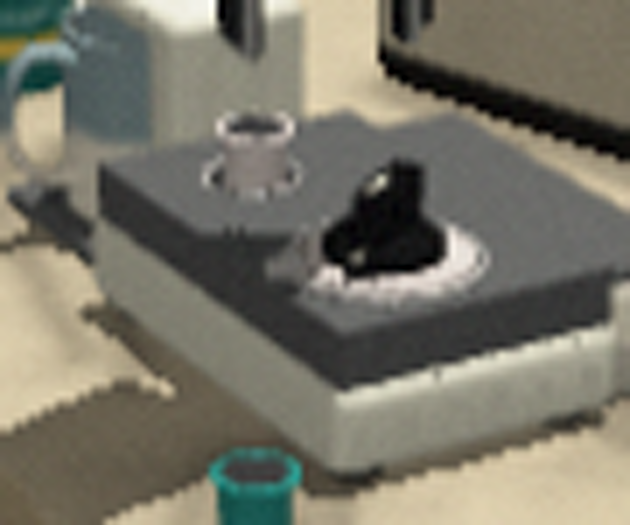

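Call:
{"name": "apply_moves", "arguments": {"targets": [[0.02, 0, 0.18, 0, 1, 0], [0.02, 0, 0.18, 0, 1, 0], [0.02, 0, 0.18, 0, 1, 0], [0, 0, 0, 0, 1, 0], [0, 0, 0, 0, 1, 0], [0, 0, 0, 0, 0.25, 0], [0, 0, 0, 0, 0, 0], [0, 0, 0, 0, 0, 0]]}}

```text
clock: 11.18
eef_pos: [471.6, 74.6, 154.1]
tool_rot: [-1.571, 0.0, -2.469]
force: [-0.0, -0.4, -0.0]
width: 59.8
```

Call:
{"name": "apply_moves", "arguments": {"targets": [[0.41, 0, 0.31, 0, 0, 0], [0, 0.6, 0, 0, 0, 0], [0, 0.6, 0, 0, 0, 0], [0, 0.35, 0, 0, 0, 0], [0, 0.12, 0, 0, 0, 0], [0, 0, 0, 0, 0, 0], [0, 0, 0, 0, 0, 0]]}}

```text
clock: 12.05
eef_pos: [466.9, 54.4, 87.9]
tool_rot: [-1.57, 0.001, -2.471]
force: [0.9, 0.1, -0.9]
width: 60.1
```

Call:
{"name": "apply_moves", "arguments": {"targets": [[0, 0, 0, 0, 0, 0], [0, 0, 0, 0, 0, 0], [0, 0, 0, 0, 0, 0], [0, 0, 0, 0, 0, 0], [0, 0, 0, 0, 0, 0], [0, 0, 0, 0, 0, 0]], "jaw": -1}}

```text
clock: 12.8
eef_pos: [466.1, 54.8, 87.8]
tool_rot: [-1.571, 0.0, -2.471]
force: [-1.8, 1.0, 5.7]
width: 12.7
```

Call:
{"name": "apply_moves", "arguments": {"targets": [[0, 0, 0, 0, 0.7, 0], [0, 0, 0, 0, 0.7, 0], [0, 0, 0, 0, 0.7, 0], [0, 0, 0, 0, 0.7, 0], [0, 0, 0, 0, 0.7, 0], [0, 0, 0, 0, 0.7, 0], [0, 0, 0, 0, 0.7, 0], [0, 0, 0, 0, 0.6, 0], [0, 0, 0, 0, 0, 0], [0, 0, 0, 0, 0, 0]]}}

```text
clock: 14.05
eef_pos: [466.0, 55.2, 87.8]
tool_rot: [-1.572, -0.001, 3.045]
force: [-1.9, 2.4, 6.3]
width: 13.0
```

Call:
{"name": "apply_moves", "arguments": {"targets": [[0, 0, 0, 0, 0, 0], [0, 0, 0, 0, 0, 0], [0, 0, 0, 0, 0, 0], [0, 0, 0, 0, 0, 0]], "jaw": 0.3}}

```text
clock: 14.55
eef_pos: [466.4, 54.2, 87.3]
tool_rot: [-1.571, 0.0, 3.044]
force: [0.9, 0.1, -0.0]
width: 55.4
```

Call:
{"name": "apply_moves", "arguments": {"targets": [[0, -0.5, 0, 0, 0, 0], [0, -1, 0, 0, 0, 0], [0, -1, 0, 0, 0, 0], [0, 0, 1, 0, 0, 0], [0, 0, 1, 0, 0, 0], [0, 0, 1, 0, 0, 0], [0, 0, 1, 0, 0, 0], [0, 0, 1, 0, 0, 0], [0, 0, 1, 0, 0, 0], [0, 0, 0, 0, 0, 0]]}}

```text
clock: 15.8
eef_pos: [442.3, -188.2, 187.5]
tool_rot: [-1.569, 0.001, 3.038]
force: [1.2, 0.7, -0.5]
width: 55.6
```

```bash
python3 - <<'E'
from h import *
s=read_state(); print(s["clock"],s["eef_pos"],s["tool_rot"],s["width"],s["force"])
t=np.mean([get_image("top")[:,:,::-1].astype(float) for _ in range(3)],0).astype(np.uint8); im=get_image("side")[:,:,::-1]
cv2.imwrite("pics/top2.png",t);cv2.imwrite("pics/side2.png",im)
a=cv2.resize(t[185:235,283:333],None,fx=10,fy=10,interpolation=cv2.INTER_CUBIC)
b=cv2.resize(im[165:240,267:342],(300,300),interpolation=cv2.INTER_CUBIC)
c=np.zeros((500,300,3),np.uint8); c[:300]=b; c[300:]=cv2.resize(t[180:260,195:315],(300,200))
cv2.imwrite("pics/c8.png",np.hstack([a,c]))
E
```

```text
15.8 [ 442.27971521 -188.22101671  187.46059687] [-1.56884507e+00  5.46808786e-04  3.03790190e+00] 55.596239427771664 [ 1.17372084  0.66363662 -0.46982257]
```

View pics/c8.png

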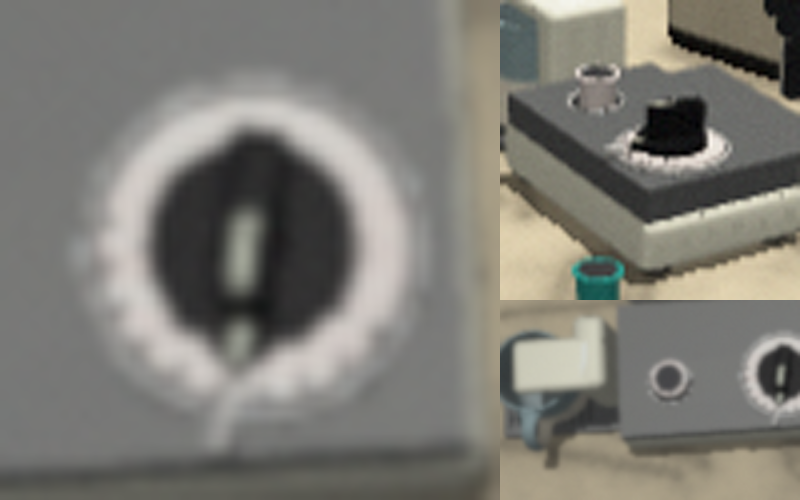

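```bash
python3 - <<'E'
from h import *
t=cv2.imread("pics/top2.png"); g=t.astype(float).mean(2); hsv=cv2.cvtColor(t,cv2.COLOR_BGR2HSV)
roi=np.zeros(g.shape,np.uint8); roi[185:228,288:328]=1
ax=[]
for nm,mm,z in(("white",(g>140)&(roi>0),70),("dark",(g<75)&(roi>0),83)):
    cs,_=cv2.findContours(mm.astype(np.uint8),cv2.RETR_EXTERNAL,cv2.CHAIN_APPROX_NONE); c=cv2.convexHull(max(cs,key=cv2.contourArea)); e=cv2.fitEllipse(c); print(nm,e,onz("top",*e[0],z))
print(g[223:231,300:312].astype(int)); print(g[216:224,300:312].astype(int))
A=np.array([466.2,54.7])
def ang(p): d=p[:2]-A; return np.round([np.degrees(np.arctan2(d[1],d[0]))%360,np.hypot(*d)],1)
for r in range(223,231):
    w=np.clip(g[r,300:312]-np.median(g[r,295:300])-8,0,None)
    if w.sum()>15: u=(w*np.arange(300,312)).sum()/w.sum(); print(r,round(u,2),"z79",ang(onz("top",u,r,79)),"z74",ang(onz("top",u,r,74)))
f=lambda x,y:((x+.5)/10-.5+283,(y+.5)/10-.5+185)
print("tip",ang(onz("top",*f(235,362),83)),"line",[onz("top",*f(*p),109)[:2].round(1) for p in((247,212),(239,295))])
E
```

```text
white ((307.8036804199219, 209.61642456054688), (34.004459381103516, 34.42464065551758), 106.57369232177734) [464.74832386  54.64881974  70.        ]
dark ((307.8119201660156, 209.0674591064453), (18.38828468322754, 20.036060333251953), 1.734522819519043) [463.84306828  54.01965565  83.        ]
[[145 162 180 185 174 165 168 173 182 185 197 198]
 [142 146 153 156 153 163 174 171 165 161 174 176]
 [130 139 140 135 144 163 164 151 145 139 143 144]
 [117 117 124 131 147 161 155 144 141 139 140 138]
 [118 118 121 131 147 152 133 124 122 121 120 116]
 [120 119 122 133 148 145 121 116 118 118 118 115]
 [119 118 120 129 139 130 109 112 116 115 113 112]
 [107 107 106 104 103  96  88  98 100  98  93  93]]
[[104  61  49  47  42  39  50  52  35  27  37  45]
 [137  95  74  61  50  63  94 100  63  39  40  48]
 [176 151 129 100  69  88 129 132  85  49  60  72]
 [198 192 178 145 100 105 137 132  84  71 105 131]
 [199 198 196 177 138 122 135 123  96 116 158 184]
 [182 185 198 196 173 143 125 124 140 165 190 202]
 [156 174 195 199 186 163 142 152 178 191 201 202]
 [145 162 180 185 174 165 168 173 182 185 197 198]]
223 306.59 z79 [177.7  35.6] z74 [177.2  34.9]
224 306.44 z79 [177.4  38. ] z74 [177.   37.3]
225 306.06 z79 [176.4  40.4] z74 [176.   39.8]
226 306.68 z79 [178.7  42.8] z74 [178.3  42.1]
227 304.6 z79 [172.6  45.6] z74 [172.1  45. ]
228 304.27 z79 [172.1  48.1] z74 [171.7  47.5]
229 304.03 z79 [171.9  50.6] z74 [171.5  50. ]
tip [175.   30.8] line [array([467.2,  54.3]), array([447.5,  55.5])]
```

c8 shows the capsule standing in the well and the mug unmoved. The arrow tip at (236,361) is at about 175°, and the tab at (216–228,392–445) is at about 172.5°. I regrip for a trim of about 2° clockwise.

Call:
{"name": "apply_moves", "arguments": {"targets": [[0, 0, -1, 0, 0, 0], [0, 0, -1, 0, 0, 0], [0, 0, -1, 0, 0, 0], [0, 0, -1, 0, 0, 0], [0, 0, -1, 0, 0, 0], [0, 0, -1, 0, 0, 0], [0, 0, 0, 0, 0, 0], [0, 1, 0, 0, 0, 0], [0, 0.9, 0, 0, 0, 0], [0, 0.5, 0, 0, 0, 0], [0, 0.1, 0, 0, 0, 0], [0, 0, 0, 0, 0, 0]]}}

```text
clock: 17.5
eef_pos: [466.5, 54.2, 87.7]
tool_rot: [-1.571, 0.0, 3.044]
force: [1.2, -0.4, -0.1]
width: 55.7
```

Call:
{"name": "apply_moves", "arguments": {"targets": [[0, 0, 0, 0, 0, 0], [0, 0, 0, 0, 0, 0], [0, 0, 0, 0, 0, 0], [0, 0, 0, 0, 0, 0], [0, 0, 0, 0, 0, 0], [0, 0, 0, 0, 0, 0]], "jaw": -1}}

```text
clock: 18.25
eef_pos: [466.9, 55.1, 88.3]
tool_rot: [-1.572, 0.001, 3.045]
force: [-1.4, 2.0, 7.1]
width: 12.5
```

Call:
{"name": "apply_moves", "arguments": {"targets": [[0, 0, 0, 0, 0.15, 0], [0, 0, 0, 0, 0.12, 0], [0, 0, 0, 0, 0, 0], [0, 0, 0, 0, 0, 0]]}}

```text
clock: 18.75
eef_pos: [467.0, 55.1, 88.3]
tool_rot: [-1.572, 0.001, 3.007]
force: [-0.9, 1.5, 5.9]
width: 12.9
```

Call:
{"name": "apply_moves", "arguments": {"targets": [[0, 0, 0, 0, 0, 0], [0, 0, 0, 0, 0, 0], [0, 0, 0, 0, 0, 0], [0, 0, 0, 0, 0, 0]], "jaw": 0.3}}

```text
clock: 19.25
eef_pos: [466.4, 54.2, 87.3]
tool_rot: [-1.571, -0.0, 3.006]
force: [1.0, -0.0, -0.0]
width: 55.7
```

Call:
{"name": "apply_moves", "arguments": {"targets": [[0, -0.5, 0, 0, 0, 0], [0, -1, 0, 0, 0, 0], [0, -1, 0, 0, 0, 0], [0, 0, 1, 0, 0, 0], [0, 0, 1, 0, 0, 0], [0, 0, 1, 0, 0, 0], [0, 0, 1, 0, 0, 0], [0, 0, 1, 0, 0, 0], [0, 0, 1, 0, 0, 0], [0, 0, 0, 0, 0, 0]]}}

```text
clock: 20.5
eef_pos: [433.2, -187.1, 187.5]
tool_rot: [-1.569, 0.001, 3.0]
force: [0.8, 0.2, 0.2]
width: 55.3
```

```bash
python3 - <<'E'
from h import *
s=read_state(); print(s["clock"],s["eef_pos"],s["tool_rot"],s["width"],s["force"])
t=np.mean([get_image("top")[:,:,::-1].astype(float) for _ in range(3)],0).astype(np.uint8); im=get_image("side")[:,:,::-1]
cv2.imwrite("pics/top3.png",t)
a=cv2.resize(t[190:232,286:328],(500,500),interpolation=cv2.INTER_CUBIC)
c=np.zeros((500,300,3),np.uint8); c[:300]=cv2.resize(im[165:240,267:342],(300,300),interpolation=cv2.INTER_CUBIC); c[300:]=cv2.resize(im[215:295,280:400],(300,200))
cv2.imwrite("pics/c9.png",np.hstack([a,c]))
E
```

```text
20.5 [ 433.18653582 -187.10406967  187.47092027] [-1.56893019e+00  5.25333944e-04  3.00016671e+00] 55.267879887299486 [0.77774424 0.16422929 0.15600988]
```

View pics/c9.png

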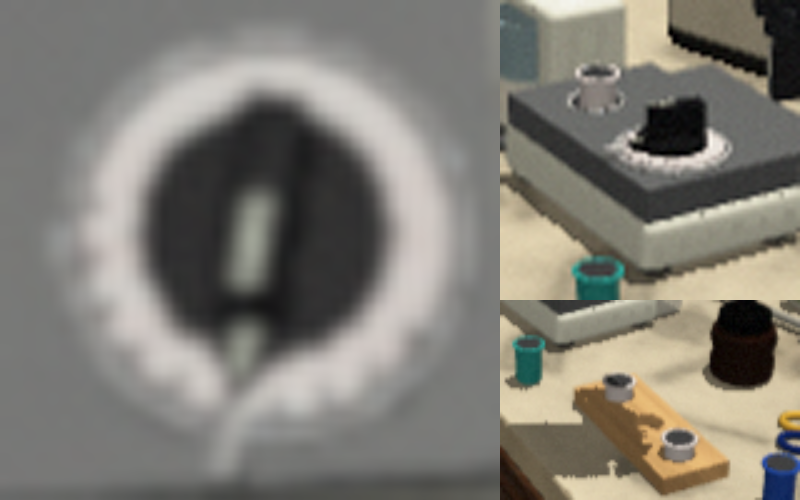

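The arrow tip now runs into the tab, with the two in line. The capsule stands in the well, and the short capsules and jar are untouched. I'm handing the job in.

```bash
python3 -c "
from cell import *
print(finish_job())"
```

```text
the job is handed in; nothing more can be done
None
```

I moved the tall capsule into the well and turned the dial to the marker, then handed the job in with the clock at about 20.5 s and the gripper clear of everything. No verdict was reported.

- **Capsule:** I gripped the middle (tall) capsule by its rim and lowered it into the well until it touched the floor with about 5 N. In the pictures after release it stands upright. I judged how far it projects above the deck by eye only: about 22 mm in the crop, against the 24 mm given.
- **Dial:** I turned it about 44° clockwise. A first check put the arrow near 175° and the tab near 172.5°, so I regripped and trimmed about 2° more. The last picture shows the arrow tip in line with the tab. The gripper was at 172.2° when it let go. I did not measure the angle again, and at this resolution I trust it to about 2°.
- **Measurements that disagreed:** The side camera placed points about 4 mm off from the top camera, so I relied on the top camera. The grip then confirmed those positions for the capsule and the dial. The tab's slant in the image was also steeper than a line from the dial's axis would give, probably from shadow or pixel effects.
- **Other objects:** The last picture shows the two short capsules in the tray and the jar standing. I last saw the mug after the first dial turn, unmoved.

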